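Unlock a buffet sign plate and present it label up

TASK

Turn the black knob counter-clockwise until the steel hold-down arm is swung well clear of the clear sign plate (about a quarter turn), leaving the plate in its slot; then lift the plate straight out. The small notch in its top corner marks the frosted label end: grip only the clear half, and finish still holding the plate at least 20 cm above the counter and touching nothing else, long edges level, tipped over to about 45 degrees or flatter so that the label face looks up. Leave the arm swung open, and do not shift the coffee jug or the two yogurt pots.

Things in the scene. Friction and masses are not known exactly. Their poses are not given: they have to be found in the camera images.
- board: Fixed oak board on the counter, 150 (its x) x 290 (its y) x 6 mm high; origin at the centre of its underside. It carries the round stand (centre at its y = -55 mm) and a steel post 16 mm thick (at its y = +50 mm). It may be turned up to 0.5 rad.
- catch (a joint): Catch hinge about the vertical post, rad. At 0 the flat steel arm (115 x 12 x 7 mm, underside 91 mm above the counter) points along the board's -y, 3 mm above the plate's top edge, and blocks lifting. Grows counter-clockwise seen from above to a stop at 1.70 (arm about along the board's +x). Starts at 0 to 0.2; friction 0.05 N m, stays where left. Open: more than 1.2.
- catch_grip (a point): Point on the catch's turning axis, 114 mm above the counter, inside the upright black bar knob on top of the arm; turns with the knob. The knob is 16 mm wide (this frame's x), 40 mm long (its y), from 98 to 124 mm above the counter; the arm runs below it along this frame's -y, no wider than the knob.
- stand: Fixed round brown wooden foot on the board, 140 mm across and 12 mm thick, with two cheeks (100 mm long, 22 mm high) forming a slot 8 mm wide and 115 mm long along its x, closed at both ends. Origin at the centre of its underside, 6 mm above the counter; slot floor 12 mm and cheek tops 34 mm above the origin. It may be turned any way round.
- plate: Loose stiff clear acrylic sign plate, 110 mm long (x), 6 mm thick (y), 70 mm high (z), about 55 g, upright on its long edge in the slot, 22 mm deep; its top edge is 88 mm above the counter. Origin: centre of its lower edge. The +x end (x = +20 to +55 mm) is frosted, with a 12 x 12 mm notch in its top corner; the rest is clear. The +y face is the label face.
- plate_mid (a point): Middle of the sign plate, 35 mm above its lower edge; same axes as the plate. Label side: when the plate stands upright and is seen from the label side, the notch is at the top left; a blank paper label (27 x 40 mm) lies on that face of the frosted end.
- jug: Loose steel coffee jug, 116 mm across, 190 mm tall, with a black handle; bystander. Origin at the centre of its underside.
- pot_a: Loose white yogurt pot, 64 mm across, 65 mm tall; bystander. Origin at the centre of its underside.
- pot_b: Second such yogurt pot; bystander. Origin at the centre of its underside.

How it is judged (in metres and radians):
On the way, in this order (a step that is already met when the one before it is completed fails the run):
1. the hold-down arm is swung open with the plate still down in its slot (value of joint catch above 1.2 rad and z of plate in the frame of stand below 0.022 m), for 0.2 s.
2. the plate is lifted clear out of the slot in the fingers (z of plate in the frame of stand above 0.045 m and contact force between plate and stand below 0.05 N and contact force between the fingers and plate above 0.5 N), for 0.2 s.
At the end, for the whole second after the job is handed in: Catch over 1.2 rad; plate held still, grasp centre at most 10 mm past its middle towards the frosted end; plate middle over 180 mm up, label face within 55 deg of straight up, long edges level within 17 deg, touching no stand, board or bystander; jug and pots moved under 30 mm (value of joint catch above 1.2 rad and height (world z) of plate_mid above 0.18 m and angle between plate's own y axis and vertical below 0.96 rad and angle between plate's own x axis and vertical between 1.27 and 1.87 rad and x of the grasp point in the frame of plate below 0.01 m and contact force between the fingers and plate above 0.5 N and linear speed of plate below 0.04 m/s and contact force between plate and stand below 0.05 N and contact force between plate and board below 0.05 N and contact force between plate and jug below 0.05 N and contact force between plate and pot_a below 0.05 N and contact force between plate and pot_b below 0.05 N and distance of each of jug, pot_a, pot_b from where it was at the start of the episode below 0.03 m); the arm keeps its last pose, push and grip.
It fails at once if the coffee jug is shoved out of its place (distance of jug from where it was at the start of the episode above 0.03 m).
It fails at once if the first yogurt pot is shoved out of its place (distance of pot_a from where it was at the start of the episode above 0.03 m).
It fails at once if the second yogurt pot is shoved out of its place (distance of pot_b from where it was at the start of the episode above 0.03 m).
It also fails if it takes over 54 s, if anything falls off the work surface, if the arm or the gripper's body presses on something with over 40 N, if the wrist force passes 120 N, or if a joint passes its speed limit or range.

ROBOT

A 6-joint arm with a two-finger parallel gripper is mounted at the origin on the work surface. World frame = base frame: x ahead of the robot, y to its left, z up, the work surface at z = 0. Lengths are in m, angles in degrees, forces in N, time in s.
With the tool pointing down it reaches from about 0.4 to 0.825 m from the base axis. Payload 7 kg.
Tool frame: the origin (TCP) lies midway between the tips of the shut fingers; the grasp point (between the pads) lies r.hold_point_z behind it (r.hold_point_z is the distance from the TCP to the grasp point, in m); z points along the fingers, x is the direction in which the jaws open and shut, and the axes are right-handed (so a half turn about z gives the same grasp; the last joint's range is limited). The gripper opens to 88 mm and grips with 3 to 60 N. Pads are 19 mm wide; open, the fingers measure 130 mm over their backs; the gripper's body (78 mm by 193 mm) begins 47 mm behind the grasp point.
Start: joints at [87.726, 20.546, 0.682, 0, -70.136, -16.507], TCP at [0.217, 0.639, 0.227] pointing down, gripper open.
Joint ranges: [-176.03, 176.03], [-82.01, 121.73], [-58.28, 71.71], [-173.87, 95.51], [-174.79, -0.11], [-173.66, 173.66]. Speed limits (degrees/s): [136.94, 136.94, 172.46, 180, 180, 180].

INTERFACE

Orientations are given as [roll, pitch, yaw] about the fixed x, y, z axes, in that order (R = Rz(yaw) Ry(pitch) Rx(roll)).
In Python, from plant import get_state, viewer, close_job, r gives the robot as it stands.
- The arm moves only by the tool apply_moves, never from a script. Its argument "plan" is a list of rows, each a list of 3 entries, a list of its own where there are three numbers: the closure in counts, from 0 (fully open) to 255 (shut), then the shift along the tool's x, y, z in units of 50 mm (1.0 is 50 mm), then the turn about the tool's z in units of 6 degrees (1.0 is 6 degrees). A call has 1 to 12 rows; each row shifts and turns the commanded pose from where the row before left it, along the tool's axes as they then stand; what a row does not reach is not made up. A row lasts 1/8 s, in which the tool goes at most 62.5 mm and 10.7 degrees, less where a joint would pass 70% of its speed; a pose out of reach is approached as far as the arm can. A call is refused whole if a number of a shift passes 1 or a number of a turn 1, either way. A call with a gripper value outside its range is refused whole. The fingers move at their own pace and stop on an object; "squeeze" is the grip in N (left out, the last holds). Time passes only in rows, so rows that do not move let the fingers close. It gives the time, the measured TCP pose, the force and the opening at its end, in the units of the state.
- get_state(): the state, without advancing time (a new reading comes with each control period).
- viewer.capture(name): name is "scene" or "top" or "wrist"; returns a dict with "frame" (420x560x3 uint8, blue, green, red), "K" (3x3 intrinsics, pixels), "D" ([k1, k2, p1, p2, k3] as OpenCV has them; the pictures are not rectified), "R" (3x3) and "t" (3): a world point X has camera coordinates R X + t; the wrist camera has in their place "mount" (4x4, takes a point from camera to tool coordinates, whose origin is the TCP and whose axes are the tool frame's). Camera axes: x right, y down, z forward; pixel columns grow to the right and rows downward; lengths in m; the calibration is good to about 2 mm. A picture is of the moment at which its call begins: read the wrist's pose just before it. There is no depth.
- close_job(): hands the job in, once; it reports no verdict.
The state is a dict: "time_s": time; "joints": joint angles; "qd": joint speeds; "joint_torque": joint torques, N m; "tcp_pos": TCP position; "eef_rot": TCP orientation; "contact_force": force on the tool from outside, world axes, zero at the start; "moment": the same for the moment, N m; "gripper_width": finger opening in m.
Only numpy, scipy, OpenCV 4.12 (cv2) and the standard library are available. Lean on these libraries where they do the work, as an engineer would, in place of code of your own. Each camera call takes 0.05 s, during which the arm holds its last target.

## Working session

There is one attempt and no reset: what is moved stays moved. The work goes in short steps, Python scripts to look and compute and a tool call to move; the robot and the scene stay as the last step left them, time stands still between calls to the robot, and variables do not carry over. Pictures are saved under pics/ and viewed, and the job is handed in when it is done.

Besides the shell and the picture viewer there is one more tool, called after "Request:" as name([rows], argument=value, ...), one row to a line, values as JSON. apply_moves: Moves the arm, as the interface text tells. Its arguments: {"type":"object","properties":{"plan":{"type":"array","items":{"type":"array"}},"squeeze":{"type":"number"}},"required":["plan"]}

```bash
ls; mkdir -p pics
python3 - <<'E'
from plant import get_state, viewer, r
import cv2
print(get_state()); print(r.hold_point_z)
for n in ("scene","top","wrist"):
    c=viewer.capture(n); cv2.imwrite(f"pics/{n}0.png",c["frame"])
    print(n,{k:v for k,v in c.items() if k!="frame"})
E
```

```text
pics
{'time_s': 0.0, 'joints': array([ 8.77252757e+01,  2.05907974e+01,  6.33418244e-01, -2.14475360e-02,
       -7.01342780e+01, -1.65049110e+01]), 'qd': array([ 0.02063818,  0.01982025, -0.03507618,  0.02495397, -0.0454583 ,
        0.06862019]), 'joint_torque': array([-9.24944325e-04, -5.82721531e+01,  2.93044871e+01,  6.99722081e+00,
        6.80449579e-03, -1.75606833e-04]), 'tcp_pos': array([0.21718433, 0.6385905 , 0.225623  ]), 'eef_rot': array([-1.79993289e+02, -9.36089853e-02, -1.08786945e+02]), 'contact_force': array([ 0.82479539, -0.67273293,  0.17881359]), 'moment': array([-0.01579352,  0.0105196 ,  0.00273976]), 'gripper_width': 0.08730629834282719}
0.0188
scene {'K': array([[438.14858208,   0.        , 275.97874371],
       [  0.        , 438.14858208, 207.79595189],
       [  0.        ,   0.        ,   1.        ]]), 'D': array([-0.14179095,  0.        ,  0.        ,  0.        ,  0.        ]), 'R': array([[ 0.78025931,  0.62544207,  0.00419869],
       [ 0.50991966, -0.63222537, -0.58332926],
       [-0.36218414,  0.45728908, -0.81222493]]), 't': array([-0.4552387 , 
[... 367 characters left out ...]

       [ 0.13495751, -0.00281625, -0.99084738]]), 't': array([-0.01053292,  0.56865823,  1.32222782])}
wrist {'K': array([[347.36166571,   0.        , 281.0171762 ],
       [  0.        , 347.36166571, 211.52246407],
       [  0.        ,   0.        ,   1.        ]]), 'D': array([-0.01071301,  0.        ,  0.        ,  0.        ,  0.        ]), 'mount': array([[ 9.99998869e-01,  4.29189052e-04, -1.44153986e-03,
         7.98491181e-05],
       [-2.72764722e-05,  9.63440343e-01,  2.67922945e-01,
        -7.21791285e-02],
       [ 1.50382725e-03, -2.67922603e-01,  9.63439265e-01,
        -1.58996478e-01],
       [ 0.00000000e+00,  0.00000000e+00,  0.00000000e+00,
         1.00000000e+00]])}
```

View pics/scene0.png

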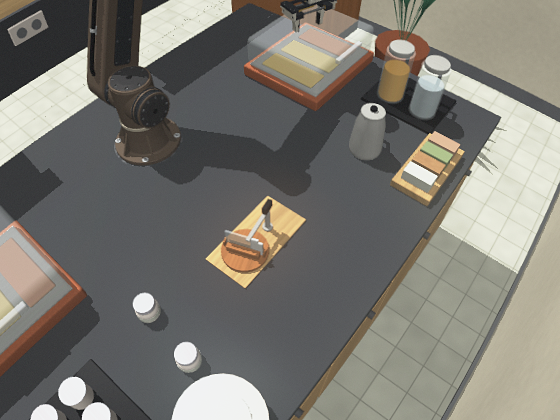

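View pics/top0.png

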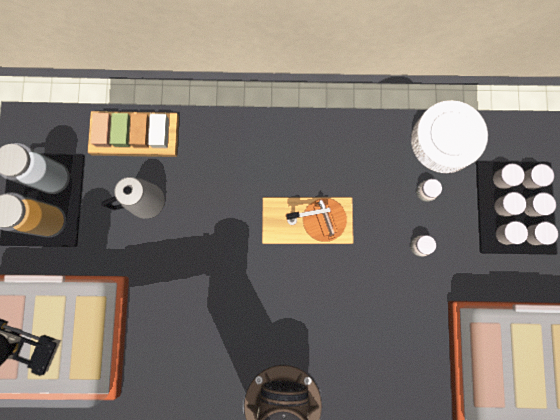

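View pics/wrist0.png

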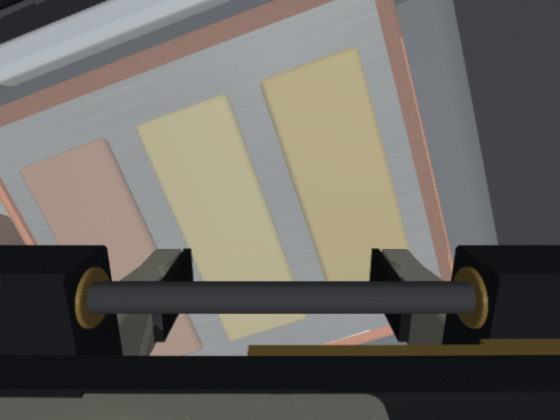

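The scene view shows the board at about (256,240), knob (267,207) and plate (245,240). The top view shows the knob at (292,216) and the stand disc at (325,219). The jug and pots are well away from the board. Next I zoom in.

Run:
```python
import cv2
a=cv2.imread("pics/scene0.png")[190:295,195:315]; b=cv2.imread("pics/top0.png")[185:255,250:365]
cv2.imwrite("pics/s_crop.png",cv2.resize(a,None,fx=5.7,fy=5.7,interpolation=cv2.INTER_CUBIC))
cv2.imwrite("pics/t_crop.png",cv2.resize(b,None,fx=6.5,fy=6.5,interpolation=cv2.INTER_CUBIC))
```

```text
(no output)
```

View pics/s_crop.png

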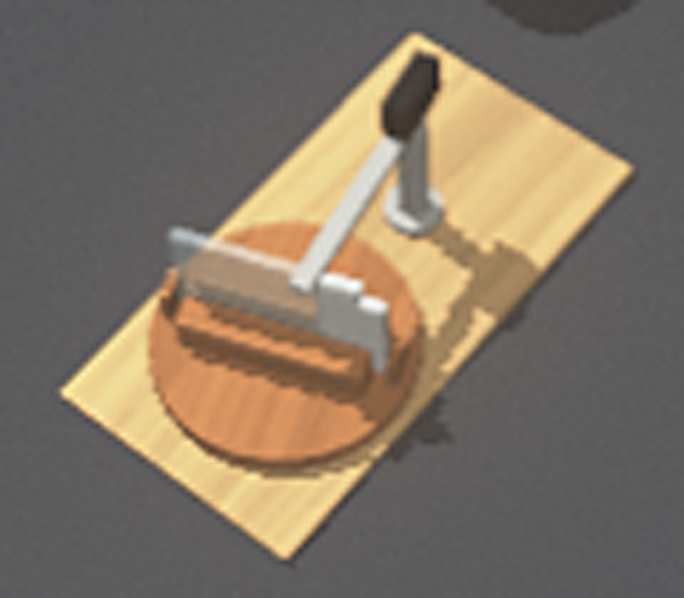

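View pics/t_crop.png

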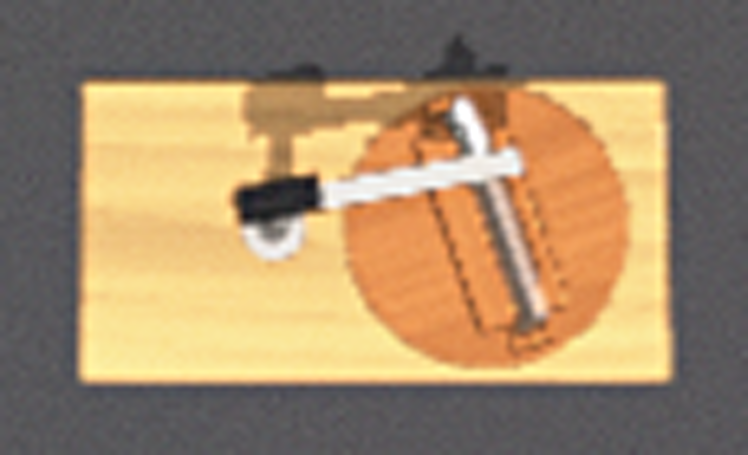

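```bash
cat > h.py <<'E'
import numpy as np, cv2
from scipy.spatial.transform import Rotation as Ro
def ray(c,uv,pose=None):
    p=cv2.undistortPoints(np.array([[uv]],float),c["K"],c["D"])[0,0]
    d=np.array([p[0],p[1],1.])
    if "R" in c: R=c["R"].T; o=-R@c["t"]
    else:
        Rt=Ro.from_euler('xyz',pose["eef_rot"],degrees=True).as_matrix()
        M=c["mount"]; R=Rt@M[:3,:3]; o=Rt@M[:3,3]+pose["tcp_pos"]
    d=R@d; return o,d/np.linalg.norm(d)
def plane(rr,z):
    o,d=rr; return o+d*(z-o[2])/d[2]
def tri(rs):
    A=sum(np.eye(3)-np.outer(d,d) for o,d in rs); b=sum((np.eye(3)-np.outer(d,d))@o for o,d in rs)
    X=np.linalg.solve(A,b)
    return X,[np.linalg.norm((np.eye(3)-np.outer(d,d))@(X-o))*1000 for o,d in rs]
E
python3 - <<'E'
from h import *
from plant import viewer
s=viewer.capture("scene");t=viewer.capture("top")
S=lambda u,v:ray(s,(u/5.7+195-.4,v/5.7+190-.4)); T=lambda u,v:ray(t,(u/6.5+250-.4,v/6.5+185-.4))
for n,a,b in [("knobtop",(423,75),(278,195)),("armtip",(302,283),(520,160)),("plate clear top",(175,235),(542,318)),("plate notch end",(382,305),(460,102))]:
    print(n,tri([S(*a),T(*b)]))
for p in [(82,82),(665,82),(671,380),(81,382)]: print("board",plane(T(*p),.006))
print("stand",plane(T(487,228),.018))
for n,uv in [("jug",(135,195)),("pa",(430,188)),("pb",(424,244))]: print(n,plane(ray(t,uv),.06))
E
```

```text
knobtop (array([ 0.56740584, -0.01785324,  0.12719322]), [np.float64(3.235850564179603), np.float64(3.2358505641798425)])
armtip (array([ 0.58829801, -0.13158929,  0.09951375]), [np.float64(1.3789121897242687), np.float64(1.378912189724253)])
plate clear top (array([ 0.51616939, -0.14359081,  0.08556806]), [np.float64(1.169967611504488), np.float64(1.1699676115043713)])
plate notch end (array([ 0.61793634, -0.10646211,  0.07821784]), [np.float64(0.04293528479225068), np.float64(0.04293528479236265)])
board [0.63774787 0.07614741 0.006     ]
board [ 0.64265216 -0.21467042  0.006     ]
board [ 0.49381116 -0.21693155  0.006     ]
board [0.48802562 0.07313398 0.006     ]
stand [ 0.56610612 -0.12504335  0.018     ]
jug [0.62799367 0.467964   0.06      ]
pa [ 0.66581892 -0.44989266  0.06      ]
pb [ 0.49039404 -0.42649182  0.06      ]
```

I measured these heights from two views: knob 127 mm, arm 99.5 mm and plate top 86 mm. They agree with the text. The plate's notch end points to world +x, and its label faces +y. The moves can only turn about the vertical tool axis. So I'll lift the plate, lay it label-up on free counter, and regrip it across its 70 mm width. First I go over the knob.

Request:
apply_moves([
  [0, [0.85, -0.9, 0], 0],
  [0, [0.85, -0.9, 0], 0],
  [0, [0.85, -0.9, 0], 0],
  [0, [0.85, -0.9, 0], 0],
  [0, [0.85, -0.9, 0], 0],
  [0, [0.85, -0.9, 0], 0],
  [0, [0.85, -0.9, 0], 0],
  [0, [0.85, -0.9, 0], 0],
  [0, [0.85, -0.9, 0], 0],
  [0, [0.85, -0.9, 0], 0],
  [0, [0.85, -0.9, 0], 0],
  [0, [0.85, -0.9, 0], 0],
])

```text
time_s: 1.75
tcp_pos: [0.5651, -0.0196, 0.2268]
eef_rot: [-180.0, 0.0, -108.8]
contact_force: [0.8, 0.7, 1.2]
gripper_width: 0.0876
```

Request:
apply_moves([
  [0, [0, 0, 0], 1],
  [0, [0, 0, 0], 1],
  [0, [0, 0, 0], 1],
  [0, [0, 0, 0], 1],
  [0, [0, 0, 0], 1],
  [0, [0, 0, 0], 1],
  [0, [0, 0, 0], 1],
  [0, [0, 0, 0], 1],
  [0, [0, 0, 0], 1],
  [0, [0, 0, 0], 1],
  [0, [0, 0, 0], 0],
  [0, [0, 0, 0], 0],
])

```text
time_s: 3.25
tcp_pos: [0.5644, -0.0177, 0.2266]
eef_rot: [180.0, -0.0, -168.7]
contact_force: [-0.0, -0.4, -0.8]
gripper_width: 0.0874
```

Run:
```python
from plant import get_state, viewer
import cv2,pickle
s=get_state(); c=viewer.capture("wrist"); cv2.imwrite("pics/w1.png",c["frame"]); pickle.dump((s,c),open("w1.pkl","wb"))
print(s["joints"],s["tcp_pos"],s["eef_rot"],s["time_s"])
```

```text
[ 1.80644571e+01  1.01998927e+01 -1.34925728e+01 -3.06346087e-04
 -6.63080622e+01 -6.71491038e+00] [ 0.56435231 -0.01767103  0.22656317] [ 1.79999783e+02 -5.56921629e-04 -1.68650576e+02] 3.25
```

View pics/w1.png

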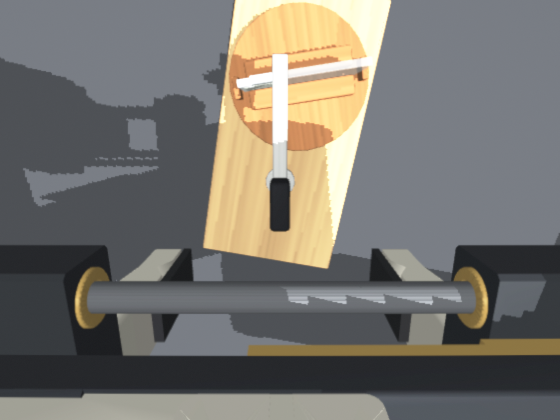

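The wrist view shows the knob at (280,205), with the arm running straight up the image to (280,58). Jaws and knob are aligned within about a degree. The plate runs from (240,84) to (370,62), clear of everything.

```bash
python3 - <<'E'
from h import *
from plant import viewer
import pickle
s,c=pickle.load(open("w1.pkl","rb")); f=c["frame"]
m=(f.max(2)<45).astype(np.uint8); m[:160]=0;m[240:]=0;m[:,:240]=0;m[:,320:]=0
ys,xs=np.nonzero(m); print("mask",xs.min(),xs.max(),ys.min(),ys.max(),len(xs)); r0=cv2.minAreaRect(np.c_[xs,ys].astype(np.float32));print(r0)
for row in range(ys.min(),ys.max()+1,6): print(row,xs[ys==row].min(),xs[ys==row].max(),end=' | ')
# knob top edges on z=.124 plane
for uv in [(xs.min()-.5,ys.max()+.5),(xs.max()+.5,ys.max()+.5),(xs.min()-.5,ys.min()-.5),(xs.max()+.5,ys.min()-.5)]: print(plane(ray(c,uv,s),.124))
t=viewer.capture("top"); g=t["frame"]
cv2.imwrite("pics/t1.png",g)
t0=cv2.imread("pics/top0.png"); m=(t0.max(2)<40).astype(np.uint8); mm=np.zeros_like(m); mm[205:225,282:303]=m[205:225,282:303]; ys2,xs2=np.nonzero(mm); ct=(xs2.mean(),ys2.mean()); print("top",ct,len(xs2))
print(tri([ray(c,(xs.mean(),ys.mean()),s),ray(t,ct)]))
# arm tip and plate top ends
for n,uv,z in [("armtip",(280,57),.098),("plclear",(371,62),.088),("plfrost",(238,83),.088)]: print(n,plane(ray(c,uv,s),z))
E
python3 -c "
import cv2
a=cv2.imread('pics/w1.png')[30:270,190:410]; cv2.imwrite('pics/w1c.png',cv2.resize(a,None,fx=2.4,fy=2.4,interpolation=2))"
```

```text
mask 271 288 179 229 640
((279.5, 204.0), (50.0, 17.0), 90.0)
179 273 286 | 185 271 288 | 191 271 288 | 197 271 288 | 203 271 288 | 209 271 288 | 215 271 288 | 221 271 288 | 227 271 287 | [ 0.56964348 -0.00059678  0.124     ]
[ 0.55564287 -0.00341162  0.124     ]
[ 0.57737238 -0.04079035  0.124     ]
[ 0.56393029 -0.04349082  0.124     ]
top (np.float64(291.6), np.float64(216.0)) 10
(array([ 0.56405663, -0.01755638,  0.11225714]), [np.float64(1.2131312586142113), np.float64(1.213131258613985)])
armtip [ 0.58792107 -0.12996898  0.098     ]
plclear [ 0.51654623 -0.14211717  0.088     ]
plfrost [ 0.61768313 -0.10568058  0.088     ]
```

View pics/w1c.png

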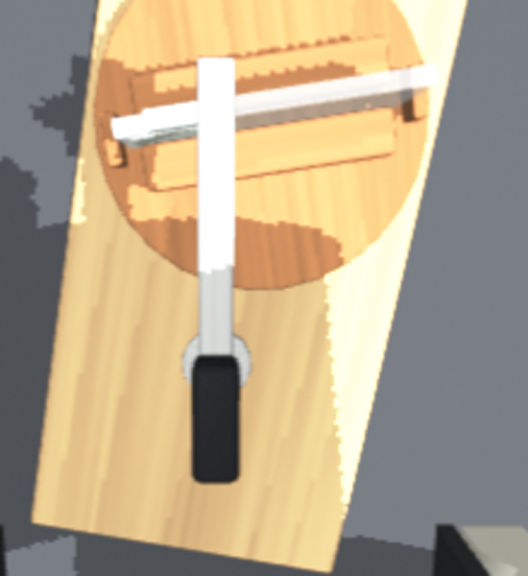

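The knob axis is at about (0.566, -0.020), 3 mm from the TCP along tool -y. I go down and grip it.

Request:
apply_moves([
  [0, [-0.02, -0.05, 0.65], 0],
  [0, [0, 0, 0.65], 0],
  [0, [0, 0, 0.65], 0],
  [0, [0, 0, 0.65], 0],
  [0, [0, 0, 0], 0],
  [255, [0, 0, 0], 0],
  [255, [0, 0, 0], 0],
  [255, [0, 0, 0], 0],
  [255, [0, 0, 0], 0],
  [255, [0, 0, 0], 0],
  [255, [0, 0, 0], 0],
  [255, [0, 0, 0], 0],
], squeeze=20)

```text
time_s: 4.85
tcp_pos: [0.5658, -0.0199, 0.0965]
eef_rot: [-180.0, -0.0, -168.8]
contact_force: [0.0, -0.1, -0.5]
gripper_width: 0.0236
```

Request:
apply_moves([
  [255, [0, 0, 0], 0],
  [255, [0, 0, 0], 0],
  [255, [0, 0, 0], 0],
  [255, [0, 0, 0], 0],
])

```text
time_s: 5.35
tcp_pos: [0.5661, -0.0199, 0.0965]
eef_rot: [-180.0, 0.0, -168.8]
contact_force: [3.6, -0.2, -2.6]
gripper_width: 0.0157
```

Gripped at 15.7 mm, the knob's width. I turn it counter-clockwise, which is a negative turn about tool z.

Request:
apply_moves([
  [255, [0, 0, 0], -1],
  [255, [0, 0, 0], -1],
  [255, [0, 0, 0], -1],
  [255, [0, 0, 0], -1],
  [255, [0, 0, 0], -1],
  [255, [0, 0, 0], -1],
  [255, [0, 0, 0], -1],
  [255, [0, 0, 0], -1],
  [255, [0, 0, 0], -1],
  [255, [0, 0, 0], -1],
  [255, [0, 0, 0], -1],
  [255, [0, 0, 0], -1],
])

```text
time_s: 6.85
tcp_pos: [0.566, -0.02, 0.0966]
eef_rot: [-180.0, -0.0, -96.6]
contact_force: [2.5, -1.7, -2.6]
gripper_width: 0.016
```

Request:
apply_moves([
  [255, [0, 0, 0], -1],
  [255, [0, 0, 0], 0],
  [255, [0, 0, 0], 0],
  [255, [0, 0, 0], 0],
  [0, [0, 0, 0], 0],
  [0, [0, 0, 0], 0],
  [0, [0, 0, 0], 0],
  [0, [0, 0, 0], 0],
  [0, [0, 0, 0], 0],
  [0, [0, 0, 0], 0],
  [0, [0, 0, -0.5], 0],
  [0, [0, 0, -0.8], 0],
])

```text
time_s: 8.35
tcp_pos: [0.5649, -0.0201, 0.161]
eef_rot: [179.8, -0.0, -90.8]
contact_force: [-0.1, 0.8, 0.4]
gripper_width: 0.0862
```

Request:
apply_moves([
  [0, [0, 0, -0.9], -1],
  [0, [0, 0, -0.4], -1],
  [0, [0, 0, 0], -1],
  [0, [0, 0, 0], 0],
  [0, [0, 0, 0], 0],
])

```text
time_s: 8.98
tcp_pos: [0.5656, -0.02, 0.2261]
eef_rot: [180.0, 0.0, -72.9]
contact_force: [-0.8, -0.4, 0.6]
gripper_width: 0.0878
```

Run:
```python
from plant import get_state, viewer
import cv2,pickle
s=get_state(); c=viewer.capture("wrist"); cv2.imwrite("pics/w2.png",c["frame"]); pickle.dump((s,c),open("w2.pkl","wb"))
print(s["joints"],s["tcp_pos"],s["eef_rot"],s["time_s"])
t=viewer.capture("top")["frame"];cv2.imwrite("pics/t2.png",t)
cv2.imwrite("pics/t2c.png",cv2.resize(t[175:265,240:370],None,fx=5,fy=5,interpolation=2))
```

```text
[ 1.77853202e+01  1.03695536e+01 -1.33357208e+01 -4.31200200e-03
 -6.63410101e+01  8.93041128e+01] [ 0.56558888 -0.01996839  0.22613806] [ 1.79953671e+02  3.38575250e-03 -7.29123004e+01] 8.975
```

View pics/w2.png

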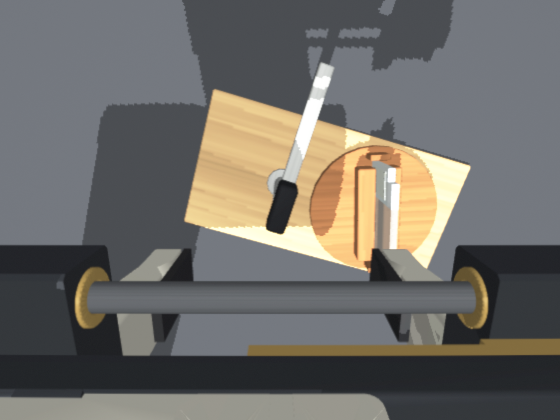

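The arm is swung open: knob at (282,207), arm tip at (325,68). The plate is still in its slot at around (385,215). I move above the clear half.

Request:
apply_moves([
  [0, [0.7, 0.3, 0], -0.5],
  [0, [0.7, 0.3, 0], 0],
  [0, [0.6, 0.22, 0], 0],
  [0, [0, 0, 0], 0],
  [0, [0, 0, 0], 0],
])

```text
time_s: 9.7
tcp_pos: [0.5598, -0.1278, 0.2263]
eef_rot: [180.0, 0.0, -69.8]
contact_force: [0.7, 0.3, -0.2]
gripper_width: 0.0876
```

Run:
```python
from plant import get_state, viewer
import cv2,pickle
s=get_state(); c=viewer.capture("wrist"); cv2.imwrite("pics/w3.png",c["frame"]); pickle.dump((s,c),open("w3.pkl","wb"))
print(s["joints"],s["tcp_pos"],s["eef_rot"],s["time_s"])
cv2.imwrite("pics/w3c.png",cv2.resize(c["frame"][100:250,200:380],None,fx=4,fy=4,interpolation=2))
```

```text
[ 6.65112664e+00  1.11447819e+01 -1.23392101e+01 -5.39355639e-03
 -6.65472568e+01  1.03505489e+02] [ 0.55983822 -0.12778494  0.22625618] [ 1.79970770e+02  1.21078435e-02 -6.98455352e+01] 9.7
```

View pics/w3.png

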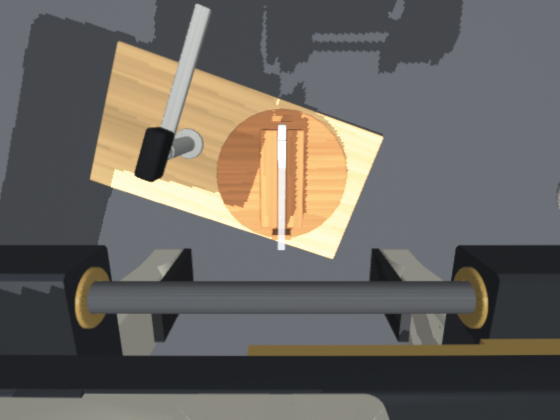

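View pics/w3c.png

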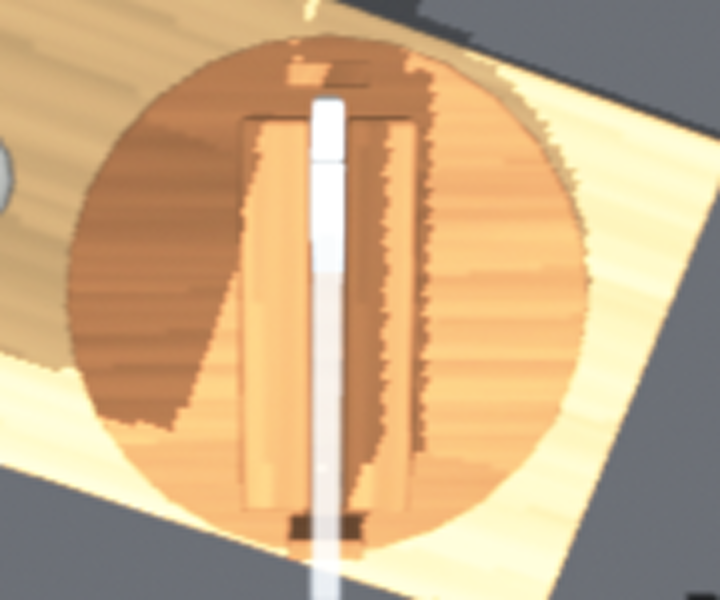

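View pics/t2c.png

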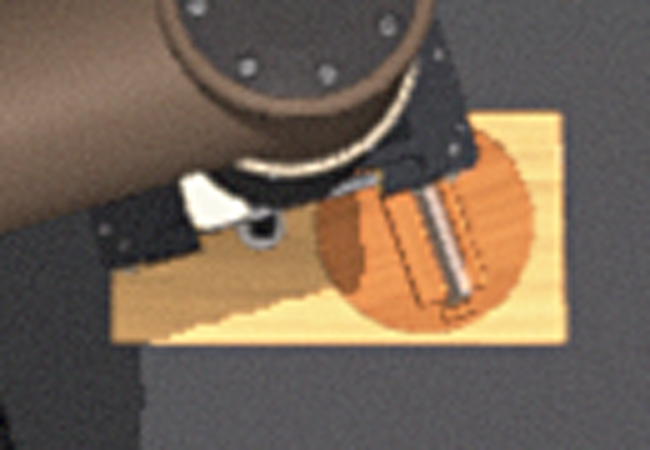

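The plate is upright and in line with the jaws, along column 282. Its clear end is at row 249, the frosted/clear boundary at row 168 and the notch end at row 124.

Run:
```python
from h import *
import pickle
s,c=pickle.load(open("w3.pkl","rb"))
s1,c1=pickle.load(open("w1.pkl","rb"))
Rt=Ro.from_euler('xyz',s["eef_rot"],degrees=True).as_matrix()
for n,uv,z in [("clear",(281.6,249),.088),("bound",(281.8,168),.088),("notchstep",(281.8,140),.088),("notchend",(282,124.5),.076)]:
    p=plane(ray(c,uv,s),z); print(n,p,"tool",Rt.T@(p-s["tcp_pos"]))
print(tri([ray(c,(281.6,249),s),ray(c1,(371,62),s1)]))
print("armtip",plane(ray(c,(203,9),s),.098))
```

```text
clear [ 0.51681216 -0.1438531   0.088     ] tool [0.00028876 0.04585723 0.13827954]
bound [ 0.58668328 -0.11835363  0.088     ] tool [ 0.00042494 -0.02852137  0.13824156]
notchstep [ 0.60884176 -0.11020521  0.088     ] tool [ 0.00041022 -0.05213058  0.13822952]
notchend [ 0.62049746 -0.10611444  0.076     ] tool [ 0.00058848 -0.06448817  0.15022318]
(array([ 0.51536373, -0.14371541,  0.08342498]), [np.float64(0.7866484270261975), np.float64(0.7866484270262218)])
armtip [ 0.67901421 -0.02214085  0.098     ]
```

Clear end to boundary measures 74 mm (75 expected), and the catch is at about 1.53 rad. I descend to grip at plate x of about -12 mm.

Request:
apply_moves([
  [0, [0.01, 0.06, 0.7], 0],
  [0, [0, 0, 0.7], 0],
  [0, [0, 0, 0.7], 0],
  [0, [0, 0, 0.7], 0],
  [0, [0, 0, 0.4], 0],
  [0, [0, 0, 0], 0],
  [255, [0, 0, 0], 0],
  [255, [0, 0, 0], 0],
  [255, [0, 0, 0], 0],
  [255, [0, 0, 0], 0],
  [255, [0, 0, 0], 0],
  [255, [0, 0, 0], 0],
], squeeze=15)

```text
time_s: 11.25
tcp_pos: [0.5573, -0.1293, 0.0666]
eef_rot: [-180.0, -0.0, -69.8]
contact_force: [0.4, 0.1, -0.0]
gripper_width: 0.0334
```

Request:
apply_moves([
  [255, [0, 0, 0], 0],
  [255, [0, 0, 0], 0],
  [255, [0, 0, 0], 0],
  [255, [0, 0, 0], 0],
  [255, [0, 0, 0], 0],
  [255, [0, 0, 0], 0],
])

```text
time_s: 12.0
tcp_pos: [0.5573, -0.1293, 0.0665]
eef_rot: [180.0, 0.0, -69.8]
contact_force: [-0.1, -0.5, -0.2]
gripper_width: 0.0056
```

Gripped at 5.6 mm. I lift straight up.

Request:
apply_moves([
  [255, [0, 0, -0.4], 0],
  [255, [0, 0, -0.7], 0],
  [255, [0, 0, -0.7], 0],
  [255, [0, 0, -0.7], 0],
  [255, [0, 0, -0.7], 0],
  [255, [0, 0, 0], 0],
  [255, [0, 0, 0], 0],
  [255, [0, 0, 0], 0],
])

```text
time_s: 13.0
tcp_pos: [0.5566, -0.1293, 0.2253]
eef_rot: [179.9, 0.0, -69.8]
contact_force: [-0.5, 0.0, -0.6]
gripper_width: 0.006
```

Run:
```python
from plant import get_state, viewer
import cv2
s=get_state();print(s["joints"],s["tcp_pos"],s["gripper_width"])
w=viewer.capture("wrist")["frame"]; c=viewer.capture("scene")["frame"]
a=cv2.resize(c[150:310,180:380],None,fx=2.6,fy=2.6)
cv2.imwrite("pics/w4.png",w);cv2.imwrite("pics/s4.png",a)
```

```text
[ 6.52700859e+00  1.09714140e+01 -1.26874184e+01 -1.72799959e-02
 -6.64675771e+01  1.03690629e+02] [ 0.55657517 -0.12926655  0.22527313] 0.006026530293426996
```

View pics/w4.png

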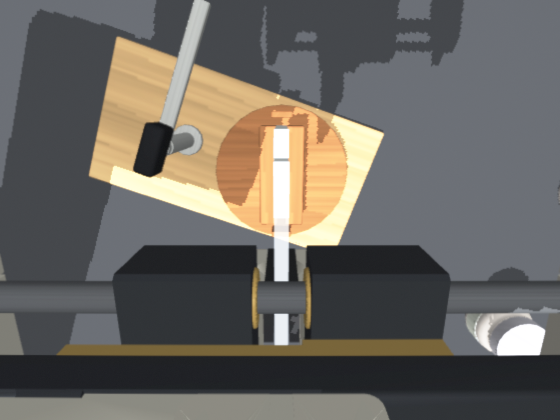

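View pics/s4.png

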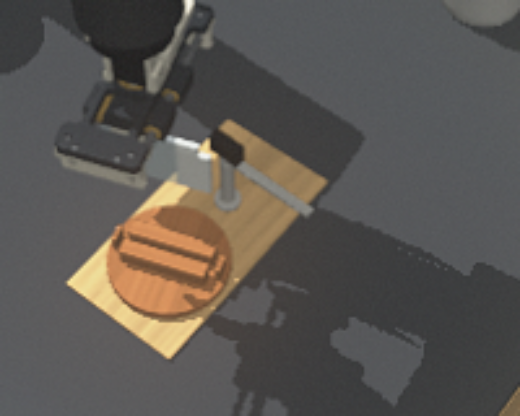

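The plate is out and level in the grip, and the slot is empty. I carry it to the free counter near (0.52, 0.22).

Request:
apply_moves([
  [255, [-0.4, -0.1, 0], 0],
  [255, [-0.8, -0.2, 0], 0],
  [255, [-0.8, -0.2, 0], 0],
  [255, [-0.8, -0.2, 0], 0],
  [255, [-0.8, -0.2, 0], 0],
  [255, [-0.8, -0.2, 0], 0],
  [255, [-0.8, -0.2, 0], 0],
  [255, [-0.8, -0.2, 0], 0],
  [255, [-0.8, -0.2, 0], 0],
  [255, [0, 0, 0], 0],
  [255, [0, 0, 0], 0],
  [255, [0, 0, 0], 0],
])

```text
time_s: 14.6
tcp_pos: [0.5196, 0.2183, 0.2264]
eef_rot: [180.0, -0.0, -69.8]
contact_force: [0.7, 0.1, -0.5]
gripper_width: 0.0059
```

Request:
apply_moves([
  [255, [0, 0, 0.8], 0],
  [255, [0, 0, 0.8], 0],
  [255, [0, 0, 0.8], 0],
  [255, [0, 0, 0.7], 0],
  [255, [0, 0, 0.35], 0],
  [255, [0, 0, 0], 0],
  [255, [0, 0, 0.02], 0],
  [255, [0, 0, 0], 0],
])

```text
time_s: 15.6
tcp_pos: [0.5202, 0.2194, 0.0542]
eef_rot: [-179.9, 0.0, -69.8]
contact_force: [-0.7, 0.2, -0.1]
gripper_width: 0.0057
```

Request:
apply_moves([
  [255, [0, 0, 0.07], 0],
  [255, [0, 0, 0], 0],
  [255, [0, 0, 0.02], 0],
  [255, [0, 0, 0], 0],
])

```text
time_s: 16.1
tcp_pos: [0.5196, 0.2192, 0.0485]
eef_rot: [-180.0, -0.0, -69.8]
contact_force: [-0.0, 0.3, -1.4]
gripper_width: 0.0058
```

Request:
apply_moves([
  [255, [0, 0, 0.02], 0],
  [255, [0, 0, 0], 0],
])

```text
time_s: 16.35
tcp_pos: [0.5196, 0.2192, 0.0485]
eef_rot: [-180.0, -0.0, -69.8]
contact_force: [-3.5, -0.6, 8.8]
gripper_width: 0.006
```

Request:
apply_moves([
  [255, [0, 0, 0.02], 0],
  [255, [0, 0, 0], 0],
])

```text
time_s: 16.6
tcp_pos: [0.5197, 0.2192, 0.0483]
eef_rot: [-180.0, -0.0, -69.7]
contact_force: [-7.0, -0.7, 17.0]
gripper_width: 0.0058
```

Contact with the counter is confirmed: 9 N, then 17 N. I back off 1 mm and open.

Request:
apply_moves([
  [255, [0, 0, -0.03], 0],
  [255, [0, 0, 0], 0],
  [180, [0, 0, 0], 0],
  [180, [0, 0, 0], 0],
  [180, [0, 0, 0], 0],
  [180, [0, 0, 0], 0],
  [180, [0, 0, 0], 0],
])

```text
time_s: 17.48
tcp_pos: [0.5195, 0.2191, 0.048]
eef_rot: [180.0, -0.0, -69.8]
contact_force: [-0.4, -0.2, 0.2]
gripper_width: 0.0258
```

Run:
```python
from plant import get_state, viewer
import cv2
s=get_state();print(s["joints"],s["tcp_pos"],s["gripper_width"])
w=viewer.capture("wrist")["frame"]; c=viewer.capture("scene")["frame"]
a=cv2.resize(c[100:260,180:380],None,fx=2.6,fy=2.6)
cv2.imwrite("pics/w5.png",w);cv2.imwrite("pics/s5.png",a)
```

```text
[ 4.27550517e+01  2.05324994e+01 -2.59423262e+01  1.34211057e-04
 -4.35315258e+01  6.74658468e+01] [0.51953614 0.21912396 0.04799839] 0.02577226571331802
```

View pics/w5.png

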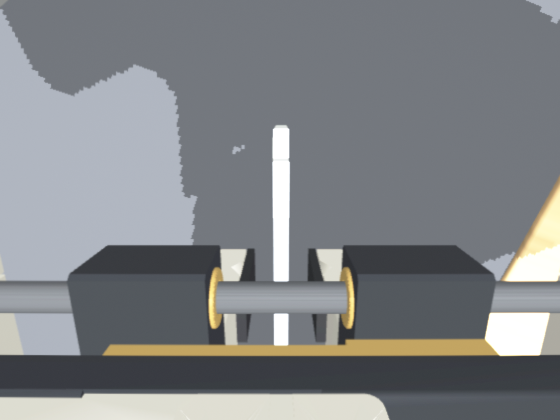

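View pics/s5.png

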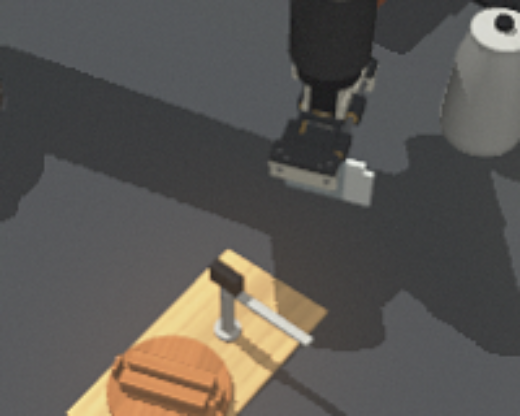

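The plate stands free on the counter: top edge at column 281, label side to the left (tool -x). I open fully, then move tool +x so the left finger tips it over label-up.

Request:
apply_moves([
  [0, [0, 0, -0.12], 0],
  [0, [0, 0, 0], 0],
  [0, [0, 0, 0], 0],
  [0, [0, 0, 0], 0],
  [0, [0, 0, 0], 0],
  [0, [0.3, 0, 0], 0],
  [0, [0.3, 0, 0], 0],
  [0, [0.1, 0, 0], 0],
  [0, [0.05, 0, 0], 0],
  [0, [0.05, 0, 0], 0],
  [0, [0.05, 0, 0], 0],
  [0, [0.05, 0, 0], 0],
])

```text
time_s: 19.08
tcp_pos: [0.5351, 0.177, 0.0541]
eef_rot: [-180.0, 0.0, -69.8]
contact_force: [0.2, 0.4, -0.6]
gripper_width: 0.0879
```

Request:
apply_moves([
  [0, [0.06, 0, 0], 0],
  [0, [0.06, 0, 0], 0],
  [0, [0.06, 0, 0], 0],
  [0, [0.06, 0, 0], 0],
  [0, [0.06, 0, 0], 0],
  [0, [0.06, 0, 0], 0],
  [0, [0, 0, 0], 0],
  [0, [0, 0, 0], 0],
])

```text
time_s: 20.08
tcp_pos: [0.5414, 0.16, 0.0541]
eef_rot: [-180.0, 0.0, -69.8]
contact_force: [0.8, 0.7, -0.5]
gripper_width: 0.0873
```

Run:
```python
from plant import get_state, viewer
import cv2
s=get_state();print(s["tcp_pos"],s["gripper_width"],s["contact_force"])
w=viewer.capture("wrist")["frame"]; c=viewer.capture("scene")["frame"]
a=cv2.resize(c[100:260,180:380],None,fx=2.6,fy=2.6)
cv2.imwrite("pics/w6.png",w);cv2.imwrite("pics/s6.png",a)
```

```text
[0.54135423 0.16002919 0.05406055] 0.08733505054389304 [ 0.78617922  0.71627173 -0.45154492]
```

View pics/w6.png

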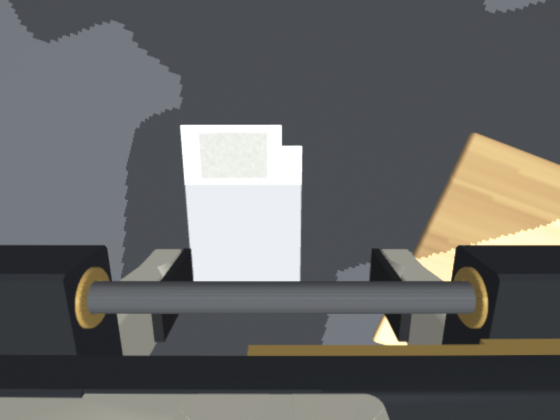

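View pics/s6.png

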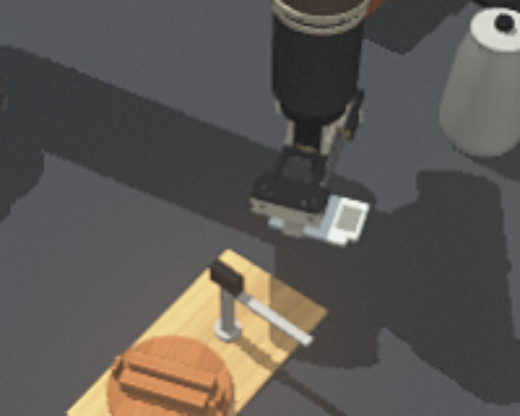

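The plate lies flat and square to the jaws. The label is up at (234,155), and the notch is at the top right (283-302,126-147).

Run:
```python
from h import *
from plant import get_state, viewer
s=get_state(); c=viewer.capture("wrist"); f=c["frame"]
Rt=Ro.from_euler('xyz',s["eef_rot"],degrees=True).as_matrix()
g=f.min(2)
for row in (135,160,200,230,260,275):
    xs=np.nonzero(g[row,150:340]>170)[0]+150; a,b=xs.min()-.5,xs.max()+.5
    P=[Rt.T@(plane(ray(c,(u,row),s),.006)-s["tcp_pos"]) for u in (a,b)]
    print(row,a,b,np.round(1000*P[0],1),np.round(1000*P[1],1))
col=g[:,230]; ys=np.nonzero(col[100:200]>170)[0]+100; print(ys.min())
print(1000*(Rt.T@(plane(ray(c,(230,ys.min()-.5),s),.006)-s["tcp_pos"])))
print(s["tcp_pos"])
```

```text
135 180.5 281.5 [-58.8 -61.1  48.1] [  0.1 -61.1  48.1]
160 182.5 301.5 [-58.8 -46.5  48.1] [ 12.  -46.5  48.1]
200 185.5 300.5 [-58.8 -22.1  48.1] [ 11.8 -22.1  48.1]
230 188.5 300.5 [-58.3  -2.7  48.1] [12.1 -2.7 48.1]
260 191.5 299.5 [-57.8  17.7  48.1] [11.7 17.6 48.1]
275 192.5 299.5 [-57.9  28.2  48.1] [11.9 28.2 48.1]
125
[-29.68607068 -67.02160681  48.05123122]
[0.54129886 0.16006727 0.0540521 ]
```

Width measures 70.5 mm (70 expected), centred at tool x -23.3 mm, and the plate middle is at tool y -12 mm. I centre on it and descend.

Request:
apply_moves([
  [0, [-0.47, -0.04, 0], 0],
  [0, [0, 0, 0], 0],
  [0, [0, 0, 0.5], 0],
  [0, [0, 0, 0.4], 0],
  [0, [0, 0, 0], 0],
  [0, [0, 0, 0.06], 0],
  [0, [0, 0, 0], 0],
  [0, [0, 0, 0], 0],
])

```text
time_s: 21.22
tcp_pos: [0.5354, 0.1829, 0.0067]
eef_rot: [-179.9, 0.0, -69.8]
contact_force: [0.1, 1.2, -0.2]
gripper_width: 0.0876
```

Run:
```python
from plant import get_state, viewer
import cv2
s=get_state();print(s["tcp_pos"],s["gripper_width"],s["contact_force"])
w=viewer.capture("wrist")["frame"]; cv2.imwrite("pics/w7.png",w)
```

```text
[0.53542356 0.18294124 0.00671538] 0.08760734124434234 [ 0.1366315   1.244384   -0.22334265]
```

View pics/w7.png

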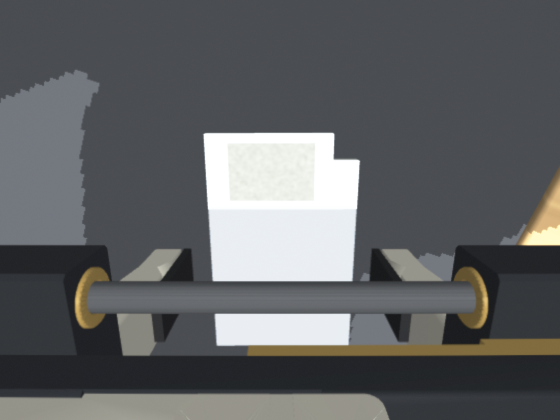

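The plate is centred between the fingers (left edge 214, right edge 352). I feel for the counter.

Request:
apply_moves([
  [0, [0, 0, 0.06], 0],
  [0, [0, 0, 0.02], 0],
  [0, [0, 0, 0], 0],
])

```text
time_s: 21.65
tcp_pos: [0.535, 0.1827, 0.0019]
eef_rot: [180.0, -0.0, -69.8]
contact_force: [0.0, 0.2, 0.0]
gripper_width: 0.0875
```

Request:
apply_moves([
  [0, [0, 0, 0.02], 0],
  [0, [0, 0, 0], 0],
])

```text
time_s: 21.9
tcp_pos: [0.5351, 0.1827, 0.001]
eef_rot: [180.0, -0.0, -69.8]
contact_force: [-0.0, -0.2, -0.3]
gripper_width: 0.0877
```

Request:
apply_moves([
  [0, [0, 0, 0.02], 0],
  [0, [0, 0, 0], 0],
])

```text
time_s: 22.15
tcp_pos: [0.5351, 0.1828, 0.0003]
eef_rot: [-180.0, -0.0, -69.8]
contact_force: [-1.3, -0.5, 3.5]
gripper_width: 0.0875
```

Request:
apply_moves([
  [0, [0, 0, -0.02], 0],
  [255, [0, 0, 0], 0],
  [255, [0, 0, 0], 0],
  [255, [0, 0, 0], 0],
  [255, [0, 0, 0], 0],
  [255, [0, 0, 0], 0],
  [255, [0, 0, 0], 0],
  [255, [0, 0, 0], 0],
  [255, [0, 0, 0], 0],
], squeeze=25)

```text
time_s: 23.28
tcp_pos: [0.5351, 0.1828, 0.001]
eef_rot: [180.0, -0.0, -69.8]
contact_force: [-0.3, -0.6, -1.5]
gripper_width: 0.0691
```

Request:
apply_moves([
  [255, [0, 0, -0.1], 0],
  [255, [0, 0, -0.2], 0],
  [255, [0, 0, -0.3], 0],
  [255, [0, 0, 0], 0],
  [255, [0, 0, 0], 0],
  [255, [0, 0, 0], 0],
])

```text
time_s: 24.02
tcp_pos: [0.5348, 0.1826, 0.0308]
eef_rot: [180.0, -0.0, -69.8]
contact_force: [0.1, 0.4, -0.3]
gripper_width: 0.0693
```

Run:
```python
from plant import get_state, viewer
import cv2
s=get_state();print(s["tcp_pos"],s["gripper_width"],s["contact_force"])
w=viewer.capture("wrist")["frame"]; cv2.imwrite("pics/w8.png",w)
c=viewer.capture("scene")["frame"]
cv2.imwrite("pics/s8.png",cv2.resize(c[100:260,180:380],None,fx=2.6,fy=2.6))
```

```text
[0.53483338 0.18258229 0.03076506] 0.0692715083235193 [ 0.11086236  0.3526382  -0.34436172]
```

View pics/w8.png

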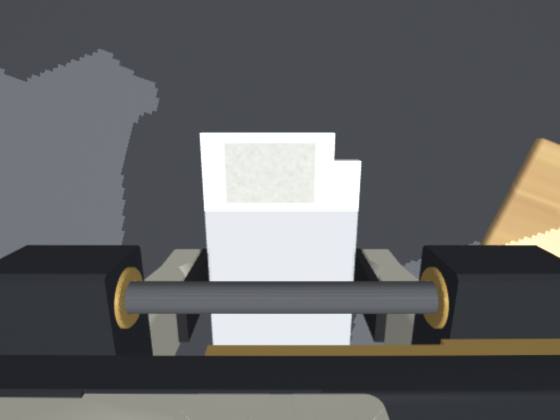

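View pics/s8.png

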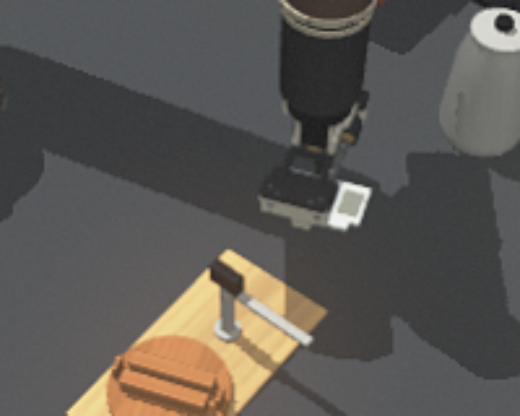

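It is held flat at 69.3 mm, and the label looks up with no sag. I raise it to about 0.24 m.

Request:
apply_moves([
  [255, [0, 0, -0.3], 0],
  [255, [0, 0, -0.5], 0],
  [255, [0, 0, -0.5], 0],
  [255, [0, 0, -0.5], 0],
  [255, [0, 0, -0.5], 0],
  [255, [0, 0, -0.5], 0],
  [255, [0, 0, -0.5], 0],
  [255, [0, 0, -0.5], 0],
  [255, [0, 0, -0.4], 0],
  [255, [0, 0, 0], 0],
  [255, [0, 0, 0], 0],
  [255, [0, 0, 0], 0],
])

```text
time_s: 25.62
tcp_pos: [0.5346, 0.1825, 0.2402]
eef_rot: [179.9, -0.0, -69.8]
contact_force: [-0.2, 0.2, -1.2]
gripper_width: 0.0697
```

Request:
apply_moves([
  [255, [0, 0, 0], 0],
  [255, [0, 0, 0], 0],
  [255, [0, 0, 0], 0],
  [255, [0, 0, 0], 0],
])

```text
time_s: 26.12
tcp_pos: [0.5351, 0.1828, 0.241]
eef_rot: [180.0, -0.0, -69.8]
contact_force: [-0.9, -0.4, -0.6]
gripper_width: 0.0694
```

Run:
```python
from h import *
from plant import get_state, viewer
s=get_state();print(s["tcp_pos"],s["gripper_width"],s["contact_force"])
c=viewer.capture("wrist"); w=c["frame"]; cv2.imwrite("pics/w9.png",w)
Rt=Ro.from_euler('xyz',s["eef_rot"],degrees=True).as_matrix()
g=w.min(2); ys=np.nonzero(g[100:200,215]>170)[0]+100
print(ys.min(), 1000*(Rt.T@(plane(ray(c,(215,ys.min()-.5),s),s["tcp_pos"][2]+.005)-s["tcp_pos"])))
sc=viewer.capture("scene")["frame"]; t=viewer.capture("top")["frame"]
cv2.imwrite("pics/s9.png",sc);cv2.imwrite("pics/t9.png",t)
```

```text
[0.53508422 0.18275405 0.24099122] 0.0693938598259133 [-0.88243216 -0.36256705 -0.59435657]
133 [-28.69088843 -64.96777005  -5.00978609]
```

View pics/w9.png

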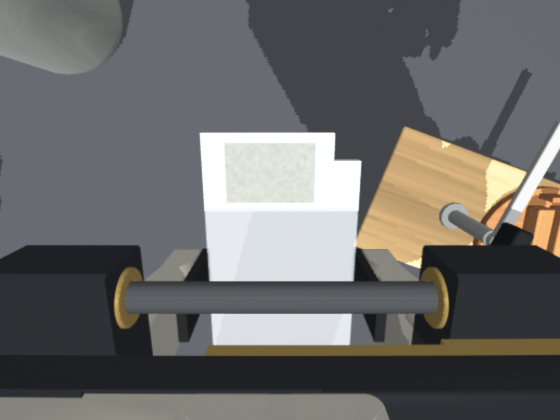

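View pics/s9.png

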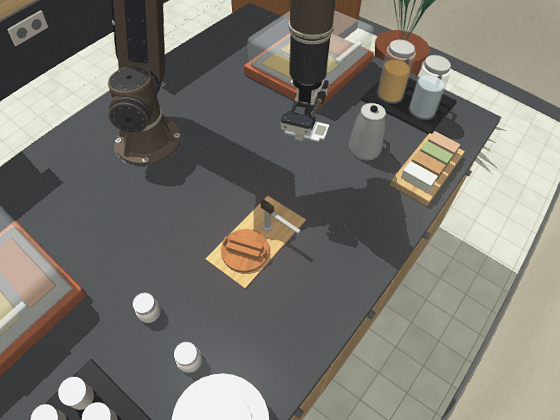

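View pics/t9.png

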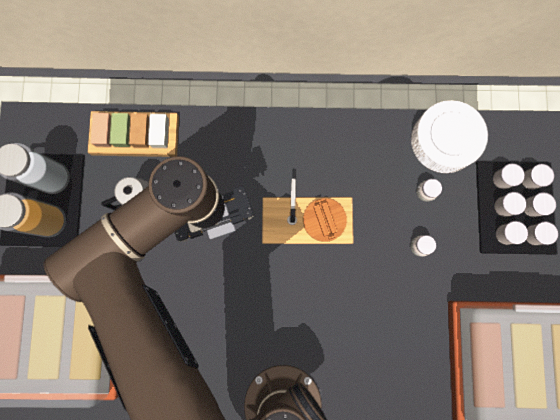

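The plate's edges and label keep the same pixels as after the short lift, so it is not slipping. Jug and pots are where they started, and the arm is open. The frosted end is 65 mm from the grasp, so the grasp is at plate x of about -10 mm. I hand in.

```bash
python3 -c "
from plant import close_job
print(close_job())"
```

```text
the job is handed in; nothing more can be done
None
```

The job is handed in at about 26 s of the 54 s allowed; no verdict is reported.

**What I did:**
- I turned the knob 78° counter-clockwise, to a catch angle of about 1.53 rad, with the plate still in its slot.
- I gripped the clear half of the plate and lifted it straight out.
- The moves cannot tilt the tool, so I stood the plate on free counter and tipped it label-up with one finger. I then regripped it across its 70 mm width, on the clear half, and raised it.

**Last checks:**
- **Height and tilt:** the TCP is at 0.241 m, so the plate middle is about 0.245 m up. The plate is flat and level with the label up.
- **Grip:** the fingers are at 69.4 mm with a set squeeze of 25 N. The grasp point is about 10 mm on the clear side of the middle, and the plate did not slip between the two lift pictures.
- **Surroundings:** the catch is still open, the plate touches nothing else in the pictures, and the jug and pots look unmoved by eye.

**Disagreements:** no check failed. Measured heights matched the text within 2–5 mm: knob 127 mm against 124 mm, and plate top 86 mm, then 83 mm, against 88 mm.

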